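# Clamp a reagent bottle in a quick-release bottle vise

## Task

Clamp the pink bottle in the bottle vise. Squeeze the red quick-release lever against its post and, keeping it squeezed, slide the jaw until its pad gently bears on the bottle and the bottle sits home in the V of the fixed jaw; let the lever go, then push the spoked handle round clockwise until the bottle is held firmly, stopping before the glass is over-tightened. Keep the bottle upright and leave the loose timer and tape roll where they are.

Things in the scene. Friction and masses are not known exactly. Their poses are not given: they have to be found in the camera images.
- vise: Grey bottle vise, fixed to the worktop, bed 100 x 340 x 16 mm high. Origin on the worktop under the bed; y runs along the bed from the spoked handle to the fixed V jaw (the way the jaw closes), z up, x across the bed, away from the robot at zero yaw. The bottle stands on the bed, near the line x = 0.
- seat (a point): Point on the bed's top where the centre of the bottle's underside stands when the bottle is home in the V of the fixed jaw (0, 85, 16 mm in the vise's frame). The V's rubber faces stand at 45 degrees to y and are 60 mm high.
- jaw_grip (a point): On the sliding jaw, midway between grey thumb post (+y side) and red lever (-y side), 120 mm over the worktop; moves with the jaw. Post and lever, each 8 mm thick, 26 mm wide in x, rise from the block (66 x 60 mm, top at 90 mm) to 140 mm. Pinch their outer faces from above, closing along the vise's y: 44 to 47 mm apart when free, 32 mm when squeezed, the middle then 6 mm to +y of this point.
- lever (a joint): Quick-release lever: near 0 = free, its spring holds a toothed half-nut in the bed's rack (4 mm pitch) and locks the jaw; grows to 0.22 rad (stop) as its top is squeezed towards the post, which takes 11 to 16 N at the pinch point. Above 0.17 the jaw slides freely. Let go, it springs back; the jaw may settle by up to 2 mm as the teeth mesh.
- jaw (a joint): Position of the sliding jaw along the vise's +y, m: 0 = fully open, 0.085 = end of the rail. With the lever squeezed it takes about 3 N to slide slowly; pushing the bottle along takes 1 or 2 N more. About 10 N seats the bottle in the V.
- pad: Rubber-faced pad of the sliding jaw, 44 mm wide, 50 mm high, carried by the screw on a stiff spring (20 N per mm). Origin in its front face on the screw's axis, 68 mm over the worktop; y as the vise's. It touches the bottle when the bottle's centre is 28 mm ahead of it in y. It lies 60 mm ahead of jaw_grip plus what the screw has advanced.
- handle_hub (a point): Centre of the spoked handle on the screw's axis (along the vise's y), 68 mm over the worktop, 95 to 100 mm behind jaw_grip. Four spokes at right angles, each with a black ball of 14 mm diameter centred 44 mm from this point, turn in the vise's x-z plane. 50 mm of free room between handle and jaw block. The spokes can be pushed from above, one after another, with closed fingertips.
- handle (a joint): Turn of the handle about the vise's +y, rad, 0 to 7. At 0 (and each quarter turn) a spoke points straight up; growing = clockwise seen from the handle's end = upper spoke moves to the vise's +x = tighter. One radian advances the pad 2.5 mm. Stays where it is left. It takes (while moving) 0.2 Nm running free; 0.32 Nm (7.3 N at a ball) = firm; under 0.29 Nm loose, over 0.43 Nm over-tight.
- bottle: Laboratory bottle with pink contents and blue cap, glass 56 mm in diameter, upright cylinder to 66 mm, 105 mm high over all, about 0.16 kg, standing loose on the vise's bed up to 15 mm short of the V. Origin at the centre of its underside, z up.
- timer: Bystander: white bench timer, 66 x 66 x 20 mm, lying loose to the right. Origin at the centre of its underside.
- tape: Bystander: roll of cream tape, 96 mm across, 19 mm high, lying loose to the left. Origin at the centre of its underside.

How it is judged (in metres and radians):
On the way, in this order (a step that is already met when the one before it is completed fails the run):
1. the red lever is squeezed so that the jaw is free (value of joint lever above 0.17 rad), for 0.2 s.
2. the pad is within 4 mm of touching the bottle, the bottle within 5 mm of its seat in the V and upright, the lever let go, the bottle not yet squeezed (under 30 N) (contact force between the fingers and vise below 0.3 N and y of bottle in the frame of pad below 0.032 m and contact force between pad and bottle below 30 N and horizontal distance between bottle and seat below 0.005 m and angle between bottle's own z axis and vertical below 0.06 rad), for 0.2 s.
3. the screw has brought the clamping force above 35 N (contact force between pad and bottle above 35 N), for 0.2 s.
At the end, for the whole second after the job is handed in: The pad presses on the bottle with 35 to 95 N by itself, the vise is let go, and the bottle stands at rest, upright within 0.06 rad and within 5 mm of its seat in the V (contact force between pad and bottle between 35 and 95 N and contact force between the fingers and vise below 0.3 N and linear speed of bottle below 0.01 m/s and horizontal distance between bottle and seat below 0.005 m and angle between bottle's own z axis and vertical below 0.06 rad); the robot touches nothing.
It fails at once if the glass is over-tightened: the pad presses on the bottle with more than 110 N (contact force between pad and bottle above 110 N).
It fails at once if the bottle is tipped by more than 0.25 rad (angle between bottle's own z axis and vertical above 0.25 rad).
It fails at once if the timer or the tape roll is moved by more than 20 mm (distance of any of timer, tape from where it was at the start of the episode above 0.02 m).
It also fails if it takes over 67 s, if anything falls off the work surface, if the arm or the gripper's body presses on something with over 40 N, if the wrist force passes 120 N, or if a joint passes its speed limit or range.

## Robot

A 6-joint arm with a two-finger parallel gripper is mounted at the origin on a cart in front of the work surface, level with it; the furniture and walls round the work are solid. World frame = base frame: x ahead of the robot, y to its left, z up, the work surface at z = 0. Lengths are in mm, angles in rad, forces in N, time in s.
With the tool pointing down it reaches from about 275 to 850 mm from the base axis. Payload 19 kg.
Tool frame: the origin (TCP) lies at the very end of the fingers, on their centre line; the grasp point (between the pads) lies 19 mm behind it; z points along the fingers, y is the direction in which the jaws open and shut (so a half turn about z gives the same grasp; the last joint's range is limited). The gripper opens to 85 mm and grips with 20 to 120 N. Pads are 22 mm wide; open, the fingers measure 114 mm over their backs; the gripper's body (76 mm by 85 mm) begins 54 mm behind the grasp point. The pads swing forward as they close: fully open they stand 13 mm farther back than shut.
Start: joints at [-1.29, 0.15, 1.437, -0, 1.554, -0.134], TCP at [231.7, -526.218, 231.267] pointing down, gripper open.
Joint ranges: [-2.8, 2.8], [-0.68, 2.1], [0.12, 2.68], [-1.39, 4.53], [0.16, 2.79], [-2.81, 2.81]. Speed limits (rad/s): [1.89, 1.89, 2.22, 3.01, 3.01, 3.01].

## Interface

Orientations are given as a unit quaternion [x, y, z, w].
In Python, from station import * gives the robot as it stands. The module is installed in compiled form; this text tells all that it offers.
- The arm moves only by the tool play_rows, never from a script. Its argument "rows" is a list of rows, each an object with "dr": the turn, a rotation vector about the tool's x, y, z in degrees, a list of three; "slide": the shift along the tool's x, y, z in cm, a list of three; "grip": the opening in per cent of the stroke, from 0 (shut) to 100 (fully open). In form: [{"dr": [wx, wy, wz], "slide": [tx, ty, tz], "grip": grip}, ...]. A call has 1 to 5 rows; each row shifts and turns the pose as measured when the row begins, along the tool's axes as they then stand; what a row does not reach is not made up. A row lasts 1/8 s, in which the tool goes at most 62.5 mm and 10.7 degrees, less where a joint would pass 70% of its speed; a pose out of reach is approached as far as the arm can. A call is refused whole if a number of a shift passes 6.25 or a number of a turn 10.7, either way. A call with a gripper value outside its range is refused whole. The fingers move at their own pace and stop on an object; "squeeze" is the grip in N (left out, the last holds). Time passes only in rows, so rows that do not move let the fingers close. It gives the time, the measured TCP pose, the force and the opening at its end, in the units of the state.
- observe(): the state, without advancing time (a new reading comes with each control period).
- camera(name): name is "scene" or "side" or "wrist"; returns a dict with "pixels" (420x560x3 uint8, blue, green, red), "range_z" (420x560 float32, mm along the optical axis (not along the pixel's ray), 0 where there is no reading), "intrinsics" (3x3 intrinsics, pixels), "distortion" ([k1, k2, p1, p2, k3] as OpenCV has them; the pictures are not rectified), "world_from_camera" (4x4, takes a point from camera to world coordinates). Camera axes: x right, y down, z forward; pixel columns grow to the right and rows downward; lengths in mm; the calibration is good to about 2 mm. A picture is of the moment at which its call begins.
- finish_job(): hands the job in, once; it reports no verdict.
The state is a dict: "t": time; "qpos": joint angles; "joint_velocities": joint speeds; "joint_efforts": joint torques, N m; "tool_pos": TCP position; "eef_rot": TCP orientation; "contact_force": force on the tool from outside, world axes, zero at the start; "moment": the same for the moment, N m; "width": opening from 0.0 (shut) to 1.0 (fully open).
Only numpy, scipy, OpenCV 4.12 (cv2) and the standard library are available. Lean on these libraries where they do the work, as an engineer would, in place of code of your own. Each camera call takes 0.05 s, during which the arm holds its last target.

## Working session

There is one attempt and no reset: what is moved stays moved. The work goes in short steps, Python scripts to look and compute and a tool call to move; the robot and the scene stay as the last step left them, time stands still between calls to the robot, and variables do not carry over. Pictures are saved under pics/ and viewed, and the job is handed in when it is done.

Besides the shell and the picture viewer there is one more tool, called as name(argument=value, ...) on one line, values as JSON. play_rows: Moves the arm, as the interface text tells. Its arguments: {"type":"object","properties":{"rows":{"type":"array","items":{"type":"object","properties":{"dr":{"type":"array","items":{"type":"number"}},"slide":{"type":"array","items":{"type":"number"}},"grip":{"type":"number"}}}},"squeeze":{"type":"number"}},"required":["rows"]}

```bash
mkdir -p pics
cat > h.py <<'E'
from station import *
import numpy as np, cv2
def snap(n,f):
    c=camera(n); cv2.imwrite('pics/'+f+'.png',c['pixels']); np.savez('pics/'+f+'.npz',**{k:np.array(v) for k,v in c.items()}); return c
def pts(c):
    K=np.array(c['intrinsics']);D=np.array(c['distortion']);T=np.array(c['world_from_camera']);Z=np.array(c['range_z'])
    v,u=np.mgrid[0:420,0:560]
    p=cv2.undistortPoints(np.stack([u,v],-1).reshape(-1,1,2).astype(np.float64),K,D).reshape(420,560,2)
    P=np.concatenate([p*Z[...,None],Z[...,None]],-1)
    W=P@T[:3,:3].T+T[:3,3]; W[Z==0]=np.nan
    return W
E
python3 - <<'E'
from h import *
print(observe())
for n in ['scene','side','wrist']:
    c=snap(n,n+'0'); print(n,np.round(c['world_from_camera'],2).tolist())
E
```

```text
{'t': 0.0, 'qpos': array([-1.29001405e+00,  1.50980687e-01,  1.43798959e+00,  4.83509279e-06,
        1.55378487e+00, -1.34005929e-01]), 'joint_velocities': array([-0.00046288,  0.00096835, -0.00224724,  0.00060488,  0.00184495,
        0.00153716]), 'joint_efforts': array([-1.20516717e-03, -7.13054252e+01, -5.70856190e+01,  3.76780395e-05,
        8.96004756e-03,  3.47077878e-05]), 'tool_pos': array([ 231.63954706, -526.02981188,  230.69911068]), 'eef_rot': array([ 9.78570662e-01,  2.05910472e-01, -4.02075393e-05, -5.79857356e-04]), 'contact_force': array([ 0.39027237, -0.60096433, -0.04668864]), 'moment': array([ 0.03123352, -0.01692569,  0.04658653]), 'width': 1.0018262435724257}
scene [[-0.79, -0.46, 0.41, 87.88], [-0.62, 0.59, -0.53, 613.54], [0.0, -0.66, -0.75, 991.58], [0.0, 0.0, 0.0, 1.0]]
side [[-0.93, -0.23, 0.29, 196.89], [-0.37, 0.55, -0.75, 888.71], [0.01, -0.8, -0.59, 816.43], [0.0, 0.0, 0.0, 1.0]]
wrist [[0.4, -0.87, -0.29, 306.78], [-0.92, -0.38, -0.13, -493.63], [-0.0, 0.32, -0.95, 373.58], [0.0, 0.0, 0.0, 1.0]]
```

View pics/scene0.png

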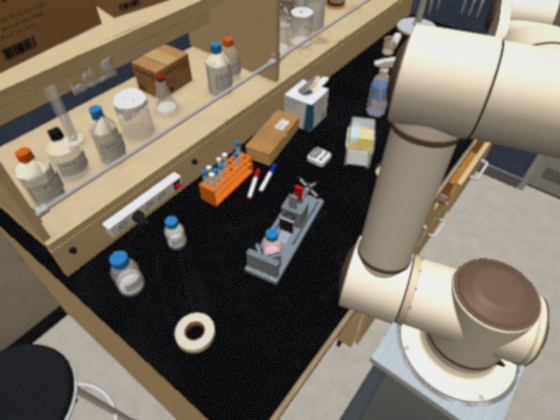

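View pics/side0.png

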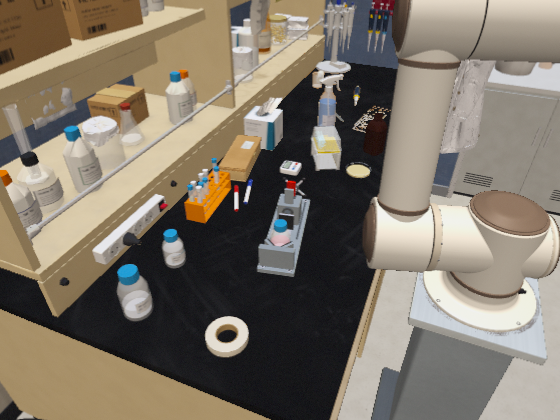

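View pics/wrist0.png

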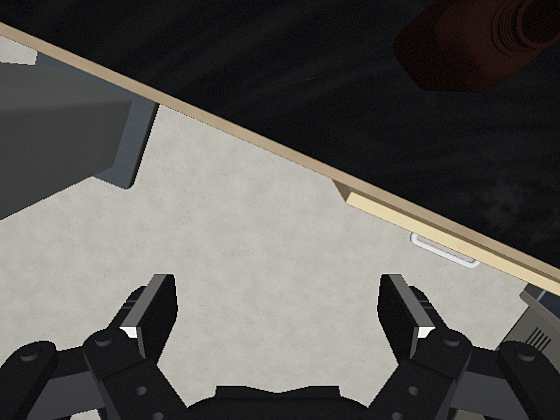

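The scene view shows the vise at about (285,235) px, the bottle cap at (271,235), the red lever at (298,188) and the handle at about (308,187). The timer is at (318,156) and the tape at (195,332). Next I'll enlarge the pictures and measure.

Run:
```python
from h import *
a=[]
for n,(x,y,w,h) in {'scene':(235,165,100,125),'side':(250,165,80,115)}.items():
    c=dict(np.load(f'pics/{n}0.npz')); W=pts(c)
    im=c['pixels'][y:y+h,x:x+w]; im=cv2.resize(im,(400,560),interpolation=cv2.INTER_CUBIC); a.append(im)
    B,G,R=[c['pixels'][...,i].astype(int) for i in range(3)]
    sub=np.zeros((420,560),bool); sub[y:y+h,x:x+w]=1
    ok=sub&~np.isnan(W[...,0])
    def rep(nm,m):
        m=m&ok; P=W[m]; print(n,nm,m.sum(),np.round(np.median(P,0),1),np.round(P.min(0),1),np.round(P.max(0),1))
    rep('red',(R>130)&(G<60)&(B<60))
    rep('blue',(B>130)&(R<90))
    rep('pink',(R>180)&(G<190)&(B>120)&(R-G>40))
    # bed points: z 10..22
    for lo,hi in [(10,22),(83,97),(128,150)]:
        m=ok&(W[...,2]>lo)&(W[...,2]<hi); P=W[m][:,:2].astype(np.float32)
        print(n,lo,len(P),cv2.minAreaRect(P))
cv2.imwrite('pics/crop0.png',np.hstack(a))
```

```text
scene red 52 [ 629.2 -141.6   17.7] [ 538.9 -206.3   -4.5] [785.5 -76.1 142. ]
scene blue 115 [517.3  84.8 120.7] [ 500.1 -217.9   -3.3] [749.1 101.3 125.7]
scene pink 27 [506.9  98.2  88.8] [ 489.6 -132.6   14.8] [757.9 112.5  94.3]
scene 10 1383 ((586.9791870117188, -58.1844482421875), (268.182373046875, 478.5452575683594), 46.02815246582031)
scene 83 491 ((531.7006225585938, -5.0380401611328125), (89.45276641845703, 315.39532470703125), 10.369391441345215)
scene 128 74 ((544.75048828125, -61.47443389892578), (24.0752010345459, 52.0488166809082), 10.736737251281738)
side red 70 [546.  -81.8 129.7] [534.8 -91.4  95.7] [560.2 -76.9 140.7]
side blue 150 [514.8  90.7 118.5] [ 497.1 -340.2    9.8] [747.6 103.  123.5]
  return _methods._mean(a, axis=axis, dtype=dtype,
  ret = um.true_divide(
Traceback (most recent call last):
ValueError: zero-size array to reduction operation minimum which has no identity
```

```bash
cat >> h.py <<'E'
from scipy.spatial.transform import Rotation as Ro
YAW=np.radians(10.4)
def togo(p,yaw=None):
    "tool-frame shift cm to world point p, and turn so tool x along vise x"
    s=observe(); R=Ro.from_quat(s['eef_rot']); 
    Rt=Ro.from_matrix(np.array([[np.cos(YAW),np.sin(YAW),0],[np.sin(YAW),-np.cos(YAW),0],[0,0,-1]]))
    print('t',round(s['t'],2),'tcp',np.round(s['tool_pos'],1),'F',np.round(s['contact_force'],1),'w',round(s['width'],3))
    print('slide cm now',np.round(R.inv().apply(np.array(p)-s['tool_pos'])/10,2),'after turn',np.round(Rt.inv().apply(np.array(p)-s['tool_pos'])/10,2),'dr',np.round((R.inv()*Rt).as_rotvec(degrees=True),2))
E
python3 - <<'E'
from h import *
a=[]
for n,(x,y,w,h) in {'scene':(235,170,95,115),'side':(250,170,70,110)}.items():
    c=dict(np.load(f'pics/{n}0.npz'))
    im=c['pixels'][y:y+h,x:x+w]; a.append(cv2.resize(im,(400,560),interpolation=cv2.INTER_CUBIC))
cv2.imwrite('pics/crop0.png',np.hstack(a))
togo([546,-62,300])
E
```

```text
t 0.15 tcp [ 231.7 -526.1  230.8] F [-0.4 -0.2  0.3] w 1.001
slide cm now [ 47.47 -29.81  -6.88] after turn [ 39.3  -39.97  -6.92] dr [-0.05 -0.   13.36]
```

View pics/crop0.png

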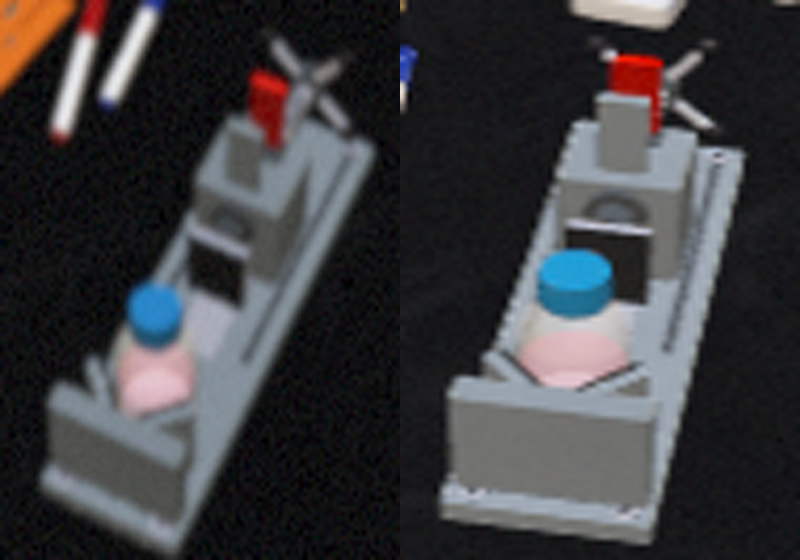

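play_rows(rows=[{"dr": [0, 0, 0], "slide": [5.1, -3.3, -1.2], "grip": 100}, {"dr": [0, 0, 0], "slide": [5.1, -3.3, -1.2], "grip": 100}, {"dr": [0, 0, 0], "slide": [5.1, -3.3, -1.2], "grip": 100}, {"dr": [0, 0, 0], "slide": [5.1, -3.3, -1.2], "grip": 100}, {"dr": [0, 0, 0], "slide": [5.1, -3.3, -1.2], "grip": 100}], squeeze=40)

```text
t: 0.78
tool_pos: [399.2, -269.9, 289.8]
eef_rot: [0.979, 0.203, -0.0, -0.003]
contact_force: [0.7, -0.9, 0.4]
width: 0.999
```

The crop shows the grey post at (625,130) px and the red lever at (640,85), with the spokes at about 45°. The gap from pad to bottle is still open.

play_rows(rows=[{"dr": [0, 0, 7], "slide": [4.4, -2.9, 0], "grip": 100}, {"dr": [0, 0, 6.4], "slide": [3.8, -4.0, 0], "grip": 100}, {"dr": [0, 0, 0], "slide": [3.2, -4.2, 0], "grip": 100}, {"dr": [0, 0, 0], "slide": [3.2, -4.2, 0], "grip": 100}, {"dr": [0, 0, 0], "slide": [2, -3, 0], "grip": 100}])

```text
t: 1.4
tool_pos: [520.4, -40.9, 291.2]
eef_rot: [0.996, 0.084, -0.0, -0.002]
contact_force: [-0.4, -0.8, 0.1]
width: 1.002
```

Run:
```python
from h import *
togo([546,-62,300]); c=snap('wrist','wrist1')
```

```text
t 1.4 tcp [520.4 -40.9 291.2] F [-0.4 -0.8  0.1] w 1.002
slide cm now [ 2.17  2.5  -0.89] after turn [ 2.14  2.53 -0.88] dr [-0.23  0.   -0.77]
```

View pics/wrist1.png

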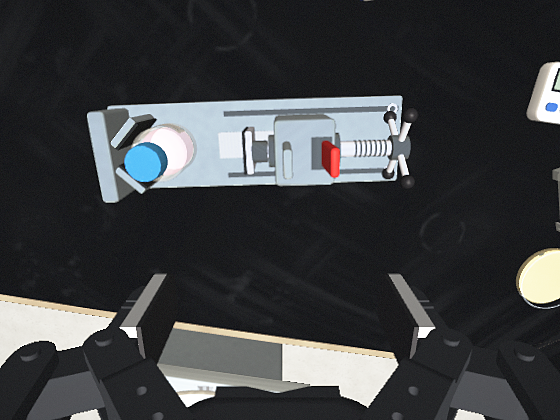

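The wrist view shows the whole vise. Bottle cap is at (145,161) px, post at (287,158), lever at (332,157), and the hub at (400,147) with balls at (390,118), (410,115), (388,180) and (407,183). Next I'll measure them in 3D.

Run:
```python
from h import *
c=dict(np.load('pics/wrist1.npz')); W=pts(c)
B,G,R=[c['pixels'][...,i].astype(int) for i in range(3)]
v,u=np.mgrid[0:420,0:560]
sub=(u>80)&(u<420)&(v>85)&(v<205)
ok=sub&~np.isnan(W[...,0])
m=ok&(W[...,2]>12)&(W[...,2]<20)
r=cv2.minAreaRect(W[m][:,:2].astype(np.float32)); print(r)
def rep(nm,m):
    m=m&ok;P=W[m]; print(nm,m.sum(),np.round(np.median(P,0),1),np.round(P.min(0),1),np.round(P.max(0),1)); return P
rep('red',(R>120)&(G<70)&(B<70))
m=(R>120)&(G<70)&(B<70)&(W[...,2]>133);rep('redtop',m); print(cv2.minAreaRect(W[m&ok][:,:2].astype(np.float32)))
m=(W[...,2]>133)&~((R>100)&(G<90)); rep('posttop',m); print(cv2.minAreaRect(W[m&ok][:,:2].astype(np.float32)))
m=(B>150)&(R<100)&(G>80);P=rep('cap',m)
m=m&(W[...,2]>P[:,2].max()-5)&ok; print('captop',cv2.minEnclosingCircle(W[m][:,:2].astype(np.float32)),np.median(W[m][:,2]))
m=(R<60)&(G<60)&(B<60)&(W[...,2]>25)&(u>375)&ok
n,l,st,ce=cv2.connectedComponentsWithStats(m.astype(np.uint8))
for i in range(1,n):
    if st[i,4]>15: print('ball',ce[i],st[i,4],np.round(np.median(W[l==i],0),1),np.round(W[l==i][:,2].max(),1))
```

```text
((535.9893798828125, -12.355743408203125), (99.9504165649414, 338.9742431640625), 11.498530387878418)
red 174 [558.9 -81.2 135.2] [538.6 -99.   82.5] [562.7 -76.8 141. ]
redtop 96 [551.5 -82.7 138.2] [538.6 -89.8 133.1] [562.7 -78.5 141. ]
((550.8516845703125, -84.4073486328125), (24.33629608154297, 7.005314350128174), 13.45446491241455)
posttop 343 [545.7 -46.7 139.5] [529.8 -87.2 133.1] [561.1 -40.3 141.7]
((546.03662109375, -63.924720764160156), (25.93382453918457, 44.33804702758789), 10.236054420471191)
cap 1074 [518.   82.2 120.9] [492.1  66.3  28.1] [534.7 128.9 123.9]
captop ((516.9864501953125, 82.57432556152344), 16.604589462280273) 120.94374191965181
ball [409.54545455 115.22077922] 154 [ 598.6 -150.4  100.1] 104.2
ball [388.85185185 115.56790123] 81 [ 594.6 -150.1   38.4] 42.0
ball [390.63414634 146.63414634] 41 [ 566.4 -149.9   74.1] 79.7
ball [386.81666667 174.05      ] 60 [ 531.8 -162.6   45.2] 48.7
ball [406.69852941 181.13235294] 136 [ 539.5 -162.5  106.5] 110.4
```

```bash
sed -i 's/radians(10.4)/radians(11.4)/' h.py
cat >> h.py <<'E'
O=np.array([536.,-12.4])
VX=np.array([np.cos(YAW),np.sin(YAW)]);VY=np.array([-np.sin(YAW),np.cos(YAW)])
def tov(W):
    d=W[...,:2]-O; return np.stack([d@VX,d@VY,W[...,2]],-1)
def tow(x,y,z): return np.r_[O+x*VX+y*VY,z]
E
python3 - <<'E'
from h import *
for n in ['wrist1','scene0','side0']:
    c=dict(np.load(f'pics/{n}.npz')); V=tov(pts(c)); px=c['pixels']
    ok=(abs(V[...,0])<58)&(abs(V[...,1])<190)&(V[...,2]>8)
    # height map along y at |x|<45
    P=V[ok]
    print(n,'bed y',np.round(np.percentile(P[(P[:,2]<20)&(P[:,2]>13)][:,1],[0,.5,2,98,99.5,100]),1),'x',np.round(np.percentile(P[(P[:,2]<20)&(P[:,2]>13)][:,0],[.5,2,98,99.5]),1))
    for y in range(-176,190,4):
        q=P[(P[:,1]>=y)&(P[:,1]<y+4)]
        if n!='scene0' and y>30 and len(q): print(y,len(q),'zmax',q[:,2].max().round(1),'xrange at z>30',np.round([q[q[:,2]>30][:,0].min(),q[q[:,2]>30][:,0].max()],0) if (q[:,2]>30).any() else '')
E
```

```text
wrist1 bed y [-169.  -167.  -162.3  128.9  146.8  169.6] x [-48.9 -47.4  48.7  49.4]
32 2351 zmax 377.5 xrange at z>30 [-26.  -5.]
36 2202 zmax 376.5 xrange at z>30 [-31.  -4.]
40 1260 zmax 371.0 xrange at z>30 [-26.  -4.]
44 659 zmax 365.7 xrange at z>30 [-26.  -4.]
48 295 zmax 359.8 xrange at z>30 [-7. -6.]
52 281 zmax 18.2 xrange at z>30 
56 284 zmax 18.5 xrange at z>30 
60 283 zmax 18.7 xrange at z>30 
64 284 zmax 18.4 xrange at z>30 
68 640 zmax 84.7 xrange at z>30 [-13.  13.]
72 531 zmax 92.9 xrange at z>30 [-19.  18.]
76 509 zmax 117.8 xrange at z>30 [-22.  23.]
80 604 zmax 122.5 xrange at z>30 [-23.  26.]
84 478 zmax 123.2 xrange at z>30 [-24.  27.]
88 448 zmax 122.9 xrange at z>30 [-26.  28.]
92 397 zmax 123.9 xrange at z>30 [-25.  29.]
96 359 zmax 123.2 xrange at z>30 [-25.  29.]
100 309 zmax 123.1 xrange at z>30 [-25.  28.]
104 263 zmax 123.1 xrange at z>30 [-26.  27.]
108 211 zmax 122.4 xrange at z>30 [-12.  25.]
112 257 zmax 121.1 xrange at z>30 [-35.  36.]
116 335 zmax 86.8 xrange at z>30 [-39.  39.]
120 220 zmax 77.6 xrange at z>30 [-39.  39.]
124 179 zmax 77.9 xrange 
[... 1405 characters left out ...]
121.3 xrange at z>30 [-26.  20.]
116 66 zmax 123.2 xrange at z>30 [-38.  35.]
120 73 zmax 90.9 xrange at z>30 [-42.  34.]
124 51 zmax 88.9 xrange at z>30 [-42.  33.]
128 24 zmax 77.6 xrange at z>30 [-37.  30.]
132 16 zmax 77.8 xrange at z>30 [-33.  24.]
136 13 zmax 78.8 xrange at z>30 [-28.  20.]
140 2 zmax 77.4 xrange at z>30 [6. 6.]
144 19 zmax 83.2 xrange at z>30 [-48.  34.]
148 37 zmax 84.3 xrange at z>30 [-48.  41.]
152 42 zmax 84.9 xrange at z>30 [-51.  43.]
156 116 zmax 86.1 xrange at z>30 [-51.  42.]
160 556 zmax 85.4 xrange at z>30 [-51.  42.]
164 101 zmax 79.8 xrange at z>30 [-47.  39.]
168 79 zmax 22.7 xrange at z>30 
172 36 zmax 19.2 xrange at z>30 
176 1 zmax 12.2 xrange at z>30
```

Run:
```python
from h import *
c=dict(np.load('pics/wrist1.npz')); V=tov(pts(c)); px=c['pixels'].astype(int)
v,u=np.mgrid[0:420,0:560]
ok=(abs(V[...,0])<40)&(V[...,1]<-10)&(V[...,1]>-110)&(V[...,2]>125)&(V[...,2]<150)
P=V[ok]; print(np.histogram(P[:,1],np.arange(-90,-20,2)), 'x',np.percentile(P[:,0],[1,50,99]))
ok=(abs(V[...,0])<30)&(V[...,1]<25)&(V[...,1]>-20)&(V[...,2]>70)&(V[...,2]<100)
print('pad y',np.histogram(V[ok][:,1],np.arange(-20,25,2)))
togo(tow(0,-46,200))
```

```text
(array([ 0,  0,  0,  0,  0,  0, 32, 70, 76, 95, 51,  0,  0,  0,  0,  0,  0,
        0,  0,  0,  0,  0,  0,  0,  0,  9, 76, 70, 80, 60,  0,  0,  0,  0]), array([-90, -88, -86, -84, -82, -80, -78, -76, -74, -72, -70, -68, -66,
       -64, -62, -60, -58, -56, -54, -52, -50, -48, -46, -44, -42, -40,
       -38, -36, -34, -32, -30, -28, -26, -24, -22])) x [-11.69030139   1.73842904  12.90595005]
pad y (array([60, 40, 45, 42, 43, 41, 39, 41, 39, 53, 87, 87, 79, 85, 75,  0,  0,
        0,  0,  0,  0,  0]), array([-20, -18, -16, -14, -12, -10,  -8,  -6,  -4,  -2,   0,   2,   4,
         6,   8,  10,  12,  14,  16,  18,  20,  22,  24]))
t 1.45 tcp [521.4 -38.2 291. ] F [0.2 3.7 0. ] w 1.003
slide cm now [2.01 2.36 9.09] after turn [1.95 2.36 9.1 ] dr [-0.31 -0.03 -1.7 ]
```

play_rows(rows=[{"dr": [0.3, 0, -1.7], "slide": [2.0, 2.3, 5], "grip": 100}, {"dr": [0, 0, 0], "slide": [0, 0, 5], "grip": 100}, {"dr": [0, 0, 0], "slide": [0, 0, 0], "grip": 100}])

```text
t: 1.82
tool_pos: [546.0, -55.3, 188.9]
eef_rot: [0.995, 0.101, 0.0, -0.005]
contact_force: [-0.8, -0.5, 1.4]
width: 0.999
```

Run:
```python
from h import *
togo(tow(0,-46.3,101)); snap('wrist','wrist2'); togo(tow(0,-46.3,101))
```

```text
t 1.82 tcp [546.  -55.3 188.9] F [-0.8 -0.5  1.4] w 0.999
slide cm now [-0.15  0.32  8.79] after turn [-0.14  0.23  8.79] dr [-0.61 -0.08  0.25]
t 1.88 tcp [547.  -55.6 191.5] F [-0.4 -0.4  0.5] w 0.998
slide cm now [-0.27  0.26  9.04] after turn [-0.23  0.18  9.05] dr [-0.52 -0.26  0.25]
```

View pics/wrist2.png

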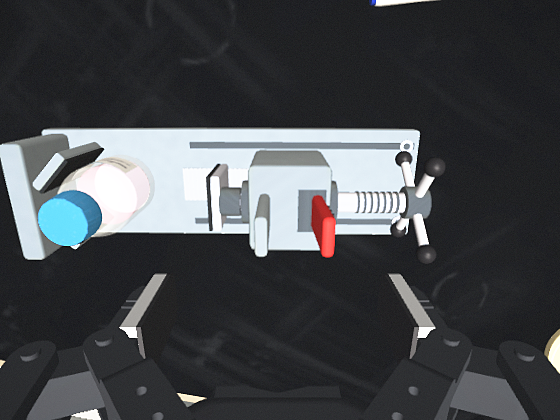

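The wrist view is clear: post at (262,225) px, lever at (322,225), fingers at (150,300) and (405,300). I'll refine the numbers from this closer view.

```bash
cat > meas.py <<'E'
from h import *
import sys
def meas(f):
    c=dict(np.load(f'pics/{f}.npz')); V=tov(pts(c)); px=c['pixels'].astype(int)
    B,G,R=px[...,0],px[...,1],px[...,2]
    x,y,z=V[...,0],V[...,1],V[...,2]
    near=(abs(x)<18)&(z>120)&(z<150)&(y<60)&(y>-130)
    red=near&(R>100)&(G<70)
    gr=near&~red&(abs(R-B)<40)
    print('lever y',np.percentile(y[red],[1,50,99]).round(1),'post y',np.percentile(y[gr],[1,50,99]).round(1))
    ok=(abs(x)<60)&(z>13)&(z<19)&(y>-180)&(y<180)
    r=cv2.minAreaRect(V[ok][:,:2].astype(np.float32)); print('bed',r)
    cap=(B>150)&(R<100)&(G>80)&(z>117)&(z<128)&(y>20)&(y<150)&(abs(x)<40)
    if cap.sum()>10: print('cap',cv2.minEnclosingCircle(V[cap][:,:2].astype(np.float32)))
    for lo,hi in [(40,70),(70,85)]:
        q=(z>lo)&(z<hi)&(abs(x)<60)
        print('body front', lo,[np.round(np.nanmin(y[q&(y>30)&(abs(x)<4)]),1) if (q&(y>30)&(abs(x)<4)).any() else None])
    dark=(z>35)&(z<80)&(y>60)&(y<175)&(R<75)&(abs(x)>12)&(abs(x)<50)
    P=V[dark]; 
    for s in (1,-1):
        Q=P[P[:,0]*s>0]
        if len(Q): print('Vface side',s,len(Q),'x*s+y pct',np.percentile(Q[:,0]*s+Q[:,1],[2,10,50,90]).round(1))
    return V,px
if __name__=='__main__': meas(sys.argv[1])
E
python3 meas.py wrist2; python3 meas.py wrist1
```

```text
lever y [-77.6 -70.4 -69.4] post y [-78.2 -34.9 -30.6]
bed ((-0.3763275146484375, 0.3699188232421875), (99.59046936035156, 339.1361389160156), 0.07698610424995422)
cap ((0.27618131041526794, 96.18661499023438), 17.007457733154297)
body front 40 [np.float64(68.5)]
body front 70 [np.float64(68.8)]
Vface side 1 615 x*s+y pct [144.2 144.4 145.1 147.6]
Vface side -1 17 x*s+y pct [146.2 147.6 158.4 192.2]
lever y [-76.9 -70.3 -68.7] post y [-38.1 -34.3 -30.4]
bed ((0.13595199584960938, 0.2363739013671875), (99.66819763183594, 338.59112548828125), 0.0996309444308281)
cap ((0.19741731882095337, 96.96588134765625), 16.776744842529297)
body front 40 [np.float64(68.6)]
body front 70 [np.float64(68.5)]
Vface side 1 313 x*s+y pct [144.1 144.3 145.3 148.2]
Vface side -1 91 x*s+y pct [146.  146.6 147.4 151.6]
```

play_rows(rows=[{"dr": [-0.4, 0, 0.2], "slide": [-0.2, 0.2, 4], "grip": 100}, {"dr": [0, 0, 0], "slide": [0, 0, 2], "grip": 100}, {"dr": [0, 0, 0], "slide": [0, 0, 0], "grip": 100}])

```text
t: 2.25
tool_pos: [548.6, -58.6, 138.3]
eef_rot: [0.995, 0.099, 0.007, 0.001]
contact_force: [0.4, -0.5, 0.3]
width: 0.998
```

Run:
```python
from h import *
togo(tow(0,-46.3,101))
```

```text
t 2.25 tcp [548.6 -58.6 138.3] F [ 0.4 -0.5  0.3] w 0.998
slide cm now [-0.38 -0.16  3.73] after turn [-0.33 -0.15  3.73] dr [ 0.14 -0.76  0.02]
```

play_rows(rows=[{"dr": [0.1, -0.7, 0], "slide": [-0.3, -0.15, 2.2], "grip": 100}, {"dr": [0, 0, 0], "slide": [0, 0, 1.4], "grip": 100}, {"dr": [0, 0, 0], "slide": [0, 0, 0], "grip": 100}])

```text
t: 2.62
tool_pos: [547.3, -58.1, 104.7]
eef_rot: [0.995, 0.099, 0.003, 0.001]
contact_force: [-0.0, -0.0, 0.3]
width: 0.999
```

Run:
```python
from h import *
togo(tow(0,-46.3,101))
```

```text
t 2.62 tcp [547.3 -58.1 104.7] F [-0.  -0.   0.3] w 0.999
slide cm now [-0.21 -0.08  0.37] after turn [-0.21 -0.08  0.37] dr [ 0.16 -0.29  0.01]
```

play_rows(rows=[{"dr": [0.1, -0.3, 0], "slide": [-0.15, -0.08, 0.3], "grip": 65}, {"dr": [0, 0, 0], "slide": [0, 0, 0], "grip": 65}, {"dr": [0, 0, 0], "slide": [0, 0, 0], "grip": 65}], squeeze=30)

```text
t: 3.0
tool_pos: [546.1, -58.6, 102.7]
eef_rot: [0.995, 0.099, 0.0, 0.001]
contact_force: [0.9, -5.2, -3.9]
width: 0.652
```

```bash
python3 - <<'E'
from h import *
togo(tow(0,-46.3,101)); snap('wrist','wrist3')
E
python3 meas.py wrist3
```

```text
t 3.0 tcp [546.1 -58.6 102.7] F [ 0.9 -5.2 -3.9] w 0.652
slide cm now [-0.08 -0.1   0.17] after turn [-0.08 -0.1   0.17] dr [ 0.17 -0.03 -0.  ]
lever y [-75.4 -68.  -66.9] post y [-88.6 -33.8  -6.3]
bed ((-0.3021240234375, -15.315811157226562), (100.2654800415039, 306.90789794921875), 0.06827060133218765)
body front 40 [np.float64(68.0)]
body front 70 [np.float64(68.4)]
Vface side 1 216 x*s+y pct [144.1 144.4 145.  147.2]
Vface side -1 9 x*s+y pct [ 99.  100.  105.7 123. ]
```

View pics/wrist3.png

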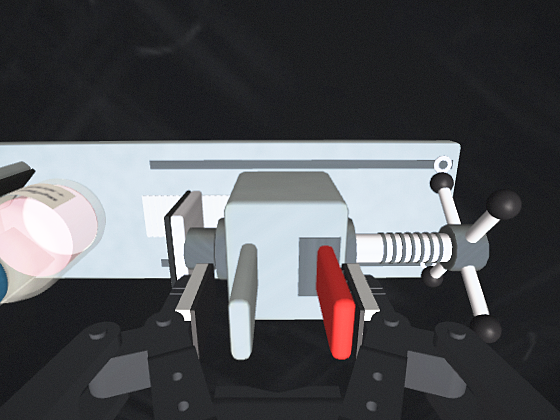

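The fingers straddle post (243,300) and lever (335,300), and the lever-side finger is already touching. I'll close the rest of the way.

play_rows(rows=[{"dr": [0, 0, 0], "slide": [0, -0.05, 0.1], "grip": 50}, {"dr": [0, 0, 0], "slide": [0, 0, 0], "grip": 42}, {"dr": [0, 0, 0], "slide": [0, 0, 0], "grip": 30}, {"dr": [0, 0, 0], "slide": [0, 0, 0], "grip": 30}, {"dr": [0, 0, 0], "slide": [0, 0, 0], "grip": 30}], squeeze=30)

```text
t: 3.68
tool_pos: [547.1, -59.9, 104.1]
eef_rot: [0.995, 0.099, 0.002, 0.004]
contact_force: [-1.1, -0.1, -0.2]
width: 0.393
```

```bash
python3 - <<'E'
from h import *
togo(tow(0,-46.3,101)); snap('wrist','wrist4'); togo(tow(0,-46.3,101)) 
print(tov(observe()['tool_pos']))
E
python3 meas.py wrist4
```

```text
t 3.67 tcp [547.1 -59.9 104.1] F [-1.1 -0.1 -0.2] w 0.393
slide cm now [-0.15 -0.25  0.31] after turn [-0.15 -0.24  0.31] dr [ 0.42 -0.18 -0.02]
t 3.73 tcp [547.1 -59.9 104.1] F [ 0.   0.8 -0.2] w 0.391
slide cm now [-0.15 -0.25  0.31] after turn [-0.15 -0.24  0.31] dr [ 0.42 -0.18 -0.02]
[  1.4990468  -48.73666371 104.10858961]
lever y [-63.  -59.1 -52.6] post y [-83.  -37.6 -13.8]
bed ((-0.2367095947265625, -15.77435302734375), (99.961181640625, 306.2962646484375), 0.05164061114192009)
body front 40 [np.float64(67.8)]
body front 70 [np.float64(67.9)]
Vface side 1 184 x*s+y pct [143.8 144.3 145.  147.1]
Vface side -1 2 x*s+y pct [103.5 107.8 129.2 150.6]
```

View pics/wrist4.png

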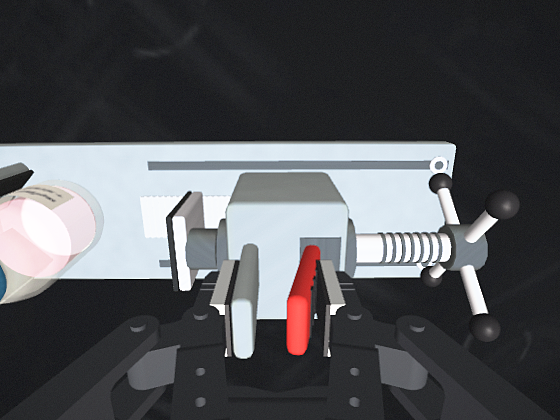

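The lever is fully over against its stop (33 mm between the fingers), and the block looks unmoved. I'll check how far it shifted, then slide.

```bash
cat > blk.py <<'E'
from h import *
import sys
for f in sys.argv[1:]:
    c=dict(np.load(f'pics/{f}.npz')); V=tov(pts(c)); x,y,z=V[...,0],V[...,1],V[...,2]
    m=(z>87)&(z<93)&(x>15)&(x<30)&(y>-120)&(y<70)   # block top beyond the fingers
    pad=(z>80)&(z<100)&(abs(x-12)<8)&(y>-30)&(y<90)
    print(f,m.sum(),'block y',np.percentile(y[m],[1,50,99]).round(2),'n',m.sum())
    m=(z>40)&(z<93)&(x>5)&(x<21)&(y>-15)&(y<100)
    print('   pad front max y',[np.percentile(y[(z>60)&(z<92)&(x>10)&(x<21)&(y>-15)&(y<a)],98).round(2) for a in (50,)])
E
python3 blk.py wrist1 wrist2 wrist3 wrist4
```

```text
wrist1 953 block y [-79.53 -51.52 -23.73] n 953
   pad front max y [np.float64(9.56)]
wrist2 1736 block y [-80.5  -52.3  -24.02] n 1736
   pad front max y [np.float64(9.55)]
wrist3 3675 block y [-79.9  -51.91 -23.75] n 3675
   pad front max y [np.float64(9.62)]
wrist4 3609 block y [-81.8  -53.95 -25.92] n 3609
   pad front max y [np.float64(7.6)]
```

play_rows(rows=[{"dr": [0.2, 0, 0], "slide": [0, -0.5, 0.1], "grip": 30}, {"dr": [0, 0, 0], "slide": [0, -0.5, 0], "grip": 30}, {"dr": [0, 0, 0], "slide": [0, 0, 0], "grip": 30}])

```text
t: 4.1
tool_pos: [545.2, -50.7, 104.1]
eef_rot: [0.995, 0.099, 0.002, 0.003]
contact_force: [-1.8, 2.3, 0.2]
width: 0.391
```

```bash
python3 - <<'E'
from h import *
snap('wrist','wrist5'); togo(tow(0,20,102))
print(tov(observe()['tool_pos']))
E
python3 blk.py wrist5
```

```text
t 4.15 tcp [545.3 -50.9 104.1] F [-2.1  1.7  1.2] w 0.39
slide cm now [-0.15 -5.96  0.17] after turn [-0.15 -5.96  0.21] dr [ 0.34 -0.2  -0.03]
[  1.48095987 -39.55880011 104.0836829 ]
wrist5 3607 block y [-72.5  -44.57 -16.48] n 3607
   pad front max y [np.float64(16.86)]
```

play_rows(rows=[{"dr": [0.1, 0, 0], "slide": [-0.1, -1.0, 0.1], "grip": 30}, {"dr": [0, 0, 0], "slide": [0, -1.0, 0], "grip": 30}, {"dr": [0, 0, 0], "slide": [0, -1.0, 0], "grip": 30}, {"dr": [0, 0, 0], "slide": [0, -1.0, 0], "grip": 30}, {"dr": [0, 0, 0], "slide": [0, -0.4, 0], "grip": 30}])

```text
t: 4.78
tool_pos: [536.5, -7.6, 104.1]
eef_rot: [0.995, 0.099, 0.003, 0.003]
contact_force: [-1.3, -2.2, 3.1]
width: 0.389
```

```bash
cat > st.py <<'E'
from h import *
togo(tow(0,20,102)); s=observe()
print('tool vise',tov(s['tool_pos']).round(2),'F vx,vy',(s['contact_force'][:2]@VX).round(1),(s['contact_force'][:2]@VY).round(1),'Fz',s['contact_force'][2].round(1))
E
python3 st.py
```

```text
t 4.78 tcp [536.5  -7.6 104.1] F [-1.3 -2.2  3.1] w 0.389
slide cm now [-0.15 -1.54  0.2 ] after turn [-0.14 -1.54  0.21] dr [ 0.43 -0.34 -0.06]
tool vise [  1.43   4.61 104.1 ] F vx,vy -1.7 -2.0 Fz 3.1
```

Near first contact (TCP y about 12), so I'll go slower from here.

play_rows(rows=[{"dr": [0, 0, 0], "slide": [0, -0.4, 0], "grip": 30}, {"dr": [0, 0, 0], "slide": [0, -0.3, 0], "grip": 30}, {"dr": [0, 0, 0], "slide": [0, -0.25, 0], "grip": 30}, {"dr": [0, 0, 0], "slide": [0, -0.25, 0], "grip": 30}])

```text
t: 5.28
tool_pos: [534.0, 4.6, 104.1]
eef_rot: [0.995, 0.099, 0.003, 0.004]
contact_force: [-3.6, -4.7, 4.1]
width: 0.388
```

```bash
python3 st.py
```

```text
t 5.28 tcp [534.    4.6 104.1] F [-3.6 -4.7  4.1] w 0.388
slide cm now [-0.14 -0.3   0.21] after turn [-0.14 -0.3   0.21] dr [ 0.47 -0.34 -0.07]
tool vise [  1.41  17.01 104.12] F vx,vy -4.5 -3.9 Fz 4.1
```

play_rows(rows=[{"dr": [0, 0, 0], "slide": [0, -0.2, 0], "grip": 30}, {"dr": [0, 0, 0], "slide": [0, -0.2, 0], "grip": 30}])

```text
t: 5.52
tool_pos: [533.2, 8.3, 104.1]
eef_rot: [0.995, 0.099, 0.003, 0.004]
contact_force: [-1.5, -8.9, 3.0]
width: 0.387
```

```bash
python3 st.py; python3 -c "
from h import *
snap('wrist','wrist6')"; python3 blk.py wrist6
```

```text
t 5.53 tcp [533.2   8.3 104.1] F [-1.5 -8.9  3. ] w 0.387
slide cm now [-0.14  0.09  0.21] after turn [-0.14  0.09  0.21] dr [ 0.49 -0.33 -0.08]
tool vise [  1.38  20.88 104.12] F vx,vy -3.3 -8.4 Fz 3.0
wrist6 3799 block y [-81.56  13.81  43.62] n 3799
   pad front max y [np.float64(48.85)]
```

View pics/wrist6.png

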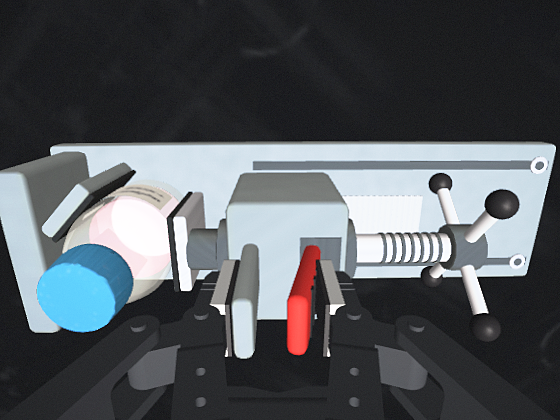

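The bottle is in the V with the pad on it, and force along y is already about 8 N. I'll check the cap position against the seat.

```bash
python3 meas.py wrist6; python3 st.py
python3 - <<'E'
from h import *
c=dict(np.load('pics/wrist6.npz')); V=tov(pts(c)); x,y,z=V[...,0],V[...,1],V[...,2]
px=c['pixels'].astype(int)
m=(px[...,0]>150)&(px[...,2]<100)&(z>120.)&(z<128)&(y>60)&(abs(x)<40)
print(cv2.minEnclosingCircle(V[m][:,:2].astype(np.float32)), np.median(z[m]))
# bottle glass points fit circle z 30..60
g=(z>30)&(z<62)&(abs(x)<26)&(y>74)&(y<130)
P=V[g]
m=(abs(x)<21)&(z>80)&(z<93)&(y>60)&(y<90); print('pad',np.percentile(y[m],[50,90,95,99]).round(1))
E
```

```text
lever y [ 6.6 10.7 17. ] post y [-12.9  32.   55.5]
bed ((-0.12337493896484375, 0.403350830078125), (100.04852294921875, 339.5738525390625), 0.1027357429265976)
cap ((0.259043425321579, 104.43831634521484), 17.324905395507812)
body front 40 [np.float64(66.9)]
body front 70 [np.float64(45.7)]
Vface side 1 918 x*s+y pct [ 89.7  95.1 145.3 148.1]
Vface side -1 100 x*s+y pct [87.1 88.2 92.3 96.9]
t 5.58 tcp [533.2   8.4 104.1] F [-1.5 -7.1  3.4] w 0.389
slide cm now [-0.14  0.1   0.21] after turn [-0.14  0.1   0.21] dr [ 0.5  -0.33 -0.08]
tool vise [  1.37  20.97 104.09] F vx,vy -2.9 -6.7 Fz 3.4
((0.761040985584259, 104.5091781616211), 16.425945281982422) 120.98472681196833
pad [84.3 88.3 89.1 89.8]
```

play_rows(rows=[{"dr": [0, 0, 0], "slide": [0, 0, 0], "grip": 30}])

```text
t: 5.7
tool_pos: [533.2, 8.3, 104.1]
eef_rot: [0.995, 0.099, 0.003, 0.004]
contact_force: [-2.7, -4.0, 4.3]
width: 0.392
```

```bash
python3 st.py
```

```text
t 5.7 tcp [533.2   8.3 104.1] F [-2.7 -4.   4.3] w 0.392
slide cm now [-0.14  0.08  0.21] after turn [-0.14  0.08  0.21] dr [ 0.52 -0.34 -0.09]
tool vise [  1.39  20.82 104.12] F vx,vy -3.4 -3.4 Fz 4.3
```

play_rows(rows=[{"dr": [0, 0, 0], "slide": [0, -0.06, 0], "grip": 30}, {"dr": [0, 0, 0], "slide": [0, -0.06, 0], "grip": 30}])

```text
t: 5.95
tool_pos: [533.2, 8.4, 104.1]
eef_rot: [0.995, 0.098, 0.003, 0.005]
contact_force: [-1.3, -10.9, 3.2]
width: 0.388
```

```bash
python3 st.py
```

```text
t 5.95 tcp [533.2   8.4 104.1] F [ -1.3 -10.9   3.2] w 0.388
slide cm now [-0.14  0.09  0.21] after turn [-0.14  0.1   0.21] dr [ 0.62 -0.33 -0.12]
tool vise [  1.36  20.95 104.11] F vx,vy -3.4 -10.4 Fz 3.2
```

play_rows(rows=[{"dr": [0, 0, 0], "slide": [0, -0.1, 0], "grip": 30}, {"dr": [0, 0, 0], "slide": [0, -0.1, 0], "grip": 30}])

```text
t: 6.2
tool_pos: [533.1, 8.6, 104.1]
eef_rot: [0.995, 0.098, 0.004, 0.007]
contact_force: [-1.1, -13.4, 2.2]
width: 0.388
```

```bash
python3 st.py;  python3 -c "
from h import *
snap('wrist','wrist7')
snap('side','side7')"; python3 meas.py wrist7; python3 st.py
```

```text
t 6.2 tcp [533.1   8.6 104.1] F [ -1.1 -13.4   2.2] w 0.388
slide cm now [-0.14  0.12  0.21] after turn [-0.14  0.12  0.21] dr [ 0.8  -0.34 -0.16]
tool vise [  1.36  21.19 104.14] F vx,vy -3.7 -12.9 Fz 2.2
lever y [ 6.8 11.  17.2] post y [-12.3  32.4  55.8]
bed ((-0.14693832397460938, 0.814849853515625), (339.4959716796875, 99.94705200195312), 89.98733520507812)
cap ((0.5755590796470642, 104.97956085205078), 17.400362014770508)
body front 40 [np.float64(67.0)]
body front 70 [np.float64(45.9)]
Vface side 1 919 x*s+y pct [ 89.4  95.  145.3 148. ]
Vface side -1 99 x*s+y pct [87.  88.  92.6 96.8]
t 6.3 tcp [533.2   8.6 104.2] F [ -0.8 -12.8   2.4] w 0.391
slide cm now [-0.14  0.11  0.22] after turn [-0.14  0.12  0.22] dr [ 0.8  -0.34 -0.16]
tool vise [  1.37  21.17 104.17] F vx,vy -3.3 -12.4 Fz 2.4
```

The bottle is seated: force climbed to 13 N with almost no more travel, and the cap is at y=105 against a predicted 106. The jaw is also almost exactly on a tooth pitch (TCP 21.2, predicted mesh 21.3). Releasing.

play_rows(rows=[{"dr": [0, 0, 0], "slide": [0, 0, 0], "grip": 70}, {"dr": [0, 0, 0], "slide": [0, 0, 0], "grip": 85}, {"dr": [0, 0, 0], "slide": [0, 0, 0], "grip": 90}])

```text
t: 6.68
tool_pos: [533.3, 8.2, 103.1]
eef_rot: [0.995, 0.097, 0.003, 0.007]
contact_force: [0.2, 0.3, 0.0]
width: 0.9
```

```bash
python3 st.py;  python3 -c "
from h import *
snap('wrist','wrist8')"; python3 meas.py wrist8
```

```text
t 6.67 tcp [533.3   8.2 103.1] F [0.2 0.3 0. ] w 0.9
slide cm now [-0.14  0.07  0.11] after turn [-0.14  0.07  0.11] dr [ 0.8  -0.32 -0.22]
tool vise [  1.37  20.69 103.13] F vx,vy 0.2 0.3 Fz 0.0
lever y [-8.5 -1.3 -0.1] post y [-30.6  30.5  59.8]
bed ((-0.039642333984375, 0.9452056884765625), (99.9405517578125, 340.0822448730469), 0.1029689833521843)
cap ((0.32281601428985596, 104.42057037353516), 17.34174919128418)
body front 40 [np.float64(67.2)]
body front 70 [np.float64(45.5)]
Vface side 1 927 x*s+y pct [ 89.6  95.2 145.3 148.1]
Vface side -1 1 x*s+y pct [192.3 192.3 192.3 192.3]
```

View pics/wrist8.png

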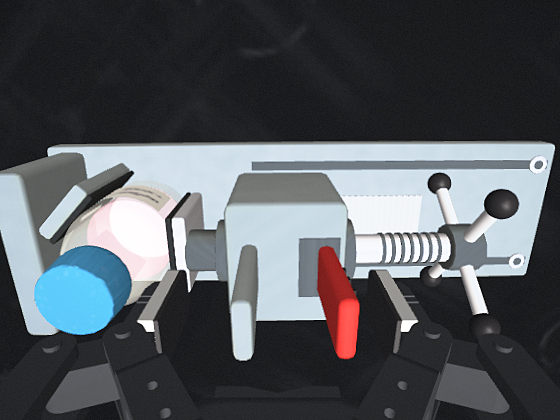

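The lever has sprung free (lever at (335,300), fingers clear) and the bottle is still home. I'll raise straight up, close the fingers and look at the handle.

play_rows(rows=[{"dr": [0.5, -0.3, -0.2], "slide": [0, 0, -3], "grip": 90}, {"dr": [0, 0, 0], "slide": [0, 0, -5], "grip": 60}, {"dr": [0, 0, 0], "slide": [0, 5, -2], "grip": 0}, {"dr": [0, 0, 0], "slide": [0, 4.5, 0], "grip": 0}, {"dr": [0, 0, 0], "slide": [0, 0, 0], "grip": 0}])

```text
t: 7.35
tool_pos: [552.2, -84.9, 206.6]
eef_rot: [0.995, 0.101, 0.001, 0.002]
contact_force: [-0.2, 0.9, -0.4]
width: 0.046
```

```bash
python3 st.py;  python3 -c "
from h import *
snap('wrist','wrist9')"; python3 meas.py wrist9; python3 blk.py wrist9
python3 - <<'E'
from h import *
c=dict(np.load('pics/wrist9.npz')); V=tov(pts(c)); px=c['pixels'].astype(int)
m=(px.max(-1)<75)&(V[...,2]>22)&(V[...,2]<125)&(V[...,1]<-55)&(V[...,1]>-110)&(abs(V[...,0])<60)
n,l,st,ce=cv2.connectedComponentsWithStats(m.astype(np.uint8))
for i in range(1,n):
    if st[i,4]>30:
        P=V[l==i]; 
        A=np.c_[2*P,np.ones(len(P))]; s=np.linalg.lstsq(A,(P**2).sum(1),rcond=None)[0]
        print(ce[i].round(),st[i,4],'med',np.median(P,0).round(1),'sphere',s[:3].round(1),np.sqrt(s[3]+s[:3]@s[:3]).round(1))
E
```

```text
t 7.35 tcp [552.2 -84.9 206.6] F [-0.2  0.9 -0.4] w 0.046
slide cm now [-0.14 -9.47 10.43] after turn [-0.16 -9.43 10.46] dr [ 0.21 -0.05  0.15]
tool vise [  1.59 -74.3  206.61] F vx,vy -0.0 0.9 Fz -0.4
lever y [-9.2 -8.3 -1.7] post y [-9.5 30.1 36.7]
bed ((0.052112579345703125, 0.4922027587890625), (99.7441177368164, 338.18072509765625), 0.04063352942466736)
cap ((0.4062357246875763, 104.67565155029297), 16.870471954345703)
body front 40 [np.float64(67.4)]
body front 70 [np.float64(50.1)]
Vface side 1 444 x*s+y pct [ 90.5  96.  145.4 148. ]
Vface side -1 125 x*s+y pct [ 88.4  91.7 146.6 183.6]
wrist9 1576 block y [-83.94  13.14  43.3 ] n 1576
   pad front max y [np.float64(43.09)]
[286. 158.] 291 med [ 34.  -81.3 100.4] sphere [ 29.  -84.3  69.5] 32.2
[287. 242.] 233 med [-25.6 -82.5 106.6] sphere [-27.6 -82.5 102.6] 6.7
```

View pics/wrist9.png

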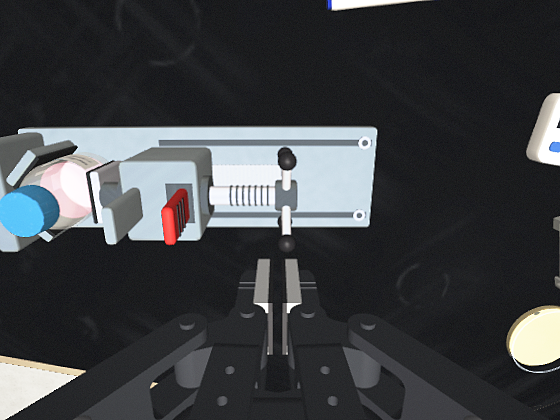

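Hub is at y≈-82.5. The spoke ball on the +x side is at (34.4, z 95.4), about 51° from vertical, and r=44 checks out. I'll go above it.

play_rows(rows=[{"dr": [0.2, 0, 0.1], "slide": [3.8, 0.8, 4], "grip": 0}, {"dr": [0, 0, 0], "slide": [0, 0, 4], "grip": 0}, {"dr": [0, 0, 0], "slide": [0, 0, 0], "grip": 0}])

```text
t: 7.78
tool_pos: [592.1, -81.1, 125.7]
eef_rot: [0.995, 0.101, 0.001, -0.001]
contact_force: [-0.6, -0.2, 0.9]
width: -0.0
```

```bash
sed -i 's/togo(tow(0,20,102))/togo(tow(40,-82.5,104))/' st.py; python3 st.py;  python3 -c "
from h import *
snap('wrist','wrist10')
snap('side','side10')"
```

```text
t 7.78 tcp [592.1 -81.1 125.7] F [-0.6 -0.2  0.9] w -0.0
slide cm now [-0.15  0.4   2.17] after turn [-0.14  0.4   2.17] dr [-0.06 -0.15  0.18]
tool vise [ 41.43 -78.48 125.71] F vx,vy -0.6 -0.0 Fz 0.9
```

View pics/wrist10.png

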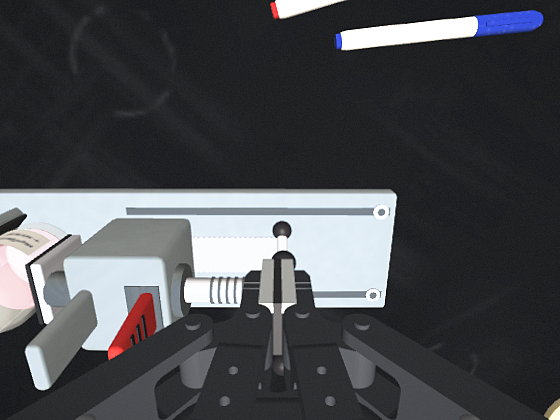

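play_rows(rows=[{"dr": [0, 0, 0], "slide": [-0.15, 0.4, 1.5], "grip": 0}, {"dr": [0, 0, 0], "slide": [0, 0, 0.3], "grip": 0}, {"dr": [0, 0, 0], "slide": [0, 0, 0], "grip": 0}])

```text
t: 8.25
tool_pos: [593.9, -86.2, 113.9]
eef_rot: [0.995, 0.101, 0.006, 0.001]
contact_force: [-0.1, -0.2, 0.1]
width: 0.004
```

```bash
python3 st.py
```

```text
t 8.25 tcp [593.9 -86.2 113.9] F [-0.1 -0.2  0.1] w 0.004
slide cm now [-0.23 -0.14  0.98] after turn [-0.22 -0.13  0.99] dr [ 0.21 -0.68  0.19]
tool vise [ 42.2  -83.83 113.86] F vx,vy -0.2 -0.2 Fz 0.1
```

play_rows(rows=[{"dr": [0.1, -0.6, 0.1], "slide": [-0.3, -0.1, 0.9], "grip": 0}, {"dr": [0, 0, 0], "slide": [0, 0, 0.3], "grip": 0}, {"dr": [0, 0, 0], "slide": [0, 0, 0.3], "grip": 0}])

```text
t: 8.62
tool_pos: [591.9, -85.8, 99.7]
eef_rot: [0.995, 0.1, 0.002, 0.001]
contact_force: [7.4, 4.5, 13.7]
width: -0.0
```

```bash
python3 st.py
```

```text
t 8.62 tcp [591.9 -85.8  99.7] F [ 7.4  4.5 13.7] w -0.0
slide cm now [-0.02 -0.05 -0.43] after turn [-0.02 -0.05 -0.43] dr [ 0.16 -0.24  0.07]
tool vise [ 40.24 -83.02  99.74] F vx,vy 8.1 2.9 Fz 13.7
```

Contact with the ball is made, and Fz and Fx work out to about 0.2 Nm (running free). I'll follow the arc down in small steps.

play_rows(rows=[{"dr": [0, 0, 0], "slide": [0.2, 0, 0.4], "grip": 0}, {"dr": [0, 0, 0], "slide": [0.2, 0, 0.4], "grip": 0}, {"dr": [0, 0, 0], "slide": [0.15, 0, 0.4], "grip": 0}])

```text
t: 9.0
tool_pos: [599.4, -83.7, 89.8]
eef_rot: [0.995, 0.1, 0.005, 0.001]
contact_force: [-0.3, 3.4, 6.1]
width: 0.003
```

```bash
cat >> st.py <<'E'
z=tov(s['tool_pos'])[2]-68-7; 
if abs(z)<43:
    phi=np.degrees(np.arccos(z/44)); xb=44*np.sin(np.radians(phi)); F=s['contact_force']; fx=F[:2]@VX
    print('phi',phi.round(1),'xb',xb.round(1),'torque(contact top)',((-(z+7)*fx+xb*F[2])/1000).round(3),'Fz only',(xb*F[2]/1000).round(3))
E
python3 st.py
```

```text
t 9.0 tcp [599.4 -83.7  89.8] F [-0.3  3.4  6.1] w 0.003
slide cm now [-0.79  0.01 -1.42] after turn [-0.81  0.   -1.42] dr [ 0.17 -0.56  0.09]
tool vise [ 48.07 -82.48  89.85] F vx,vy 0.4 3.4 Fz 6.1
phi 70.3 xb 41.4 torque(contact top) 0.244 Fz only 0.252
```

play_rows(rows=[{"dr": [0, -0.4, 0], "slide": [-0.2, 0, 0.4], "grip": 0}, {"dr": [0, 0, 0], "slide": [0, 0, 0.4], "grip": 0}, {"dr": [0, 0, 0], "slide": [0, 0, 0.4], "grip": 0}])

```text
t: 9.38
tool_pos: [601.3, -83.4, 80.7]
eef_rot: [0.995, 0.1, 0.006, 0.002]
contact_force: [2.2, 4.2, 7.8]
width: -0.001
```

```bash
python3 st.py
```

```text
t 9.38 tcp [601.3 -83.4  80.7] F [2.2 4.2 7.8] w -0.001
slide cm now [-0.97  0.01 -2.34] after turn [-1.   -0.   -2.33] dr [ 0.27 -0.71  0.11]
tool vise [ 49.97 -82.52  80.7 ] F vx,vy 3.0 3.7 Fz 7.8
phi 82.6 xb 43.6 torque(contact top) 0.3 Fz only 0.338
```

play_rows(rows=[{"dr": [0, -0.5, 0], "slide": [-0.4, 0, 0.35], "grip": 0}, {"dr": [0, 0, 0], "slide": [-0.1, 0, 0.35], "grip": 0}])

```text
t: 9.62
tool_pos: [598.9, -84.2, 75.5]
eef_rot: [0.995, 0.1, 0.005, 0.003]
contact_force: [4.7, 3.1, 8.2]
width: 0.002
```

```bash
python3 st.py
```

```text
t 9.62 tcp [598.9 -84.2  75.5] F [4.7 3.1 8.2] w 0.002
slide cm now [-0.72 -0.01 -2.86] after turn [-0.75 -0.03 -2.85] dr [ 0.36 -0.56  0.12]
tool vise [ 47.48 -82.79  75.49] F vx,vy 5.2 2.1 Fz 8.2
phi 89.4 xb 44.0 torque(contact top) 0.32 Fz only 0.359
```

play_rows(rows=[{"dr": [0, 0, 0], "slide": [-0.1, 0, 0.35], "grip": 0}])

```text
t: 9.75
tool_pos: [599.0, -84.2, 72.8]
eef_rot: [0.995, 0.1, 0.007, 0.003]
contact_force: [2.9, 2.7, 7.1]
width: -0.0
```

```bash
python3 st.py
```

```text
t 9.75 tcp [599.  -84.2  72.8] F [2.9 2.7 7.1] w -0.0
slide cm now [-0.72 -0.01 -3.13] after turn [-0.76 -0.03 -3.12] dr [ 0.38 -0.71  0.13]
tool vise [ 47.56 -82.79  72.77] F vx,vy 3.3 2.1 Fz 7.1
phi 92.9 xb 43.9 torque(contact top) 0.296 Fz only 0.312
```

play_rows(rows=[{"dr": [0, -0.5, 0], "slide": [-0.3, 0, 0.35], "grip": 0}, {"dr": [0, 0, 0], "slide": [-0.1, 0, 0.35], "grip": 0}])

```text
t: 10.0
tool_pos: [597.1, -84.8, 67.3]
eef_rot: [0.995, 0.101, 0.005, 0.004]
contact_force: [1.9, 3.1, 7.7]
width: 0.004
```

```bash
python3 st.py
```

```text
t 10.0 tcp [597.1 -84.8  67.3] F [1.9 3.1 7.7] w 0.004
slide cm now [-0.52 -0.03 -3.67] after turn [-0.56 -0.05 -3.67] dr [ 0.46 -0.5   0.14]
tool vise [ 45.55 -83.05  67.31] F vx,vy 2.5 2.7 Fz 7.7
phi 100.1 xb 43.3 torque(contact top) 0.335 Fz only 0.333
```

play_rows(rows=[{"dr": [0, 0, 0], "slide": [-0.1, 0, 0.35], "grip": 0}])

```text
t: 10.12
tool_pos: [596.9, -84.8, 64.4]
eef_rot: [0.995, 0.101, 0.006, 0.004]
contact_force: [3.6, 3.0, 7.7]
width: 0.001
```

```bash
python3 st.py
```

```text
t 10.12 tcp [596.9 -84.8  64.4] F [3.6 3.  7.7] w 0.001
slide cm now [-0.5  -0.02 -3.96] after turn [-0.54 -0.05 -3.96] dr [ 0.47 -0.62  0.14]
tool vise [ 45.4  -82.96  64.45] F vx,vy 4.1 2.2 Fz 7.7
phi 103.9 xb 42.7 torque(contact top) 0.344 Fz only 0.329
```

play_rows(rows=[{"dr": [0, 0, 0], "slide": [-0.1, 0, 0.35], "grip": 0}])

```text
t: 10.25
tool_pos: [596.7, -84.7, 61.6]
eef_rot: [0.995, 0.101, 0.007, 0.003]
contact_force: [0.7, 3.8, 7.7]
width: -0.002
```

```bash
python3 st.py
```

```text
t 10.25 tcp [596.7 -84.7  61.6] F [0.7 3.8 7.7] w -0.002
slide cm now [-0.46 -0.   -4.25] after turn [-0.52 -0.03 -4.24] dr [ 0.47 -0.73  0.15]
tool vise [ 45.18 -82.85  61.57] F vx,vy 1.4 3.6 Fz 7.7
phi 107.8 xb 41.9 torque(contact top) 0.333 Fz only 0.324
```

play_rows(rows=[{"dr": [0, -0.5, 0], "slide": [0, 0, -2], "grip": 0}, {"dr": [0, 0, 0], "slide": [0.2, 0, -5], "grip": 0}, {"dr": [0, 0, 0], "slide": [0, 0, -5], "grip": 0}, {"dr": [0, 0, 0], "slide": [-2, 0, -2], "grip": 0}, {"dr": [0, 0, 0], "slide": [0, 0, 0], "grip": 0}])

```text
t: 10.88
tool_pos: [577.6, -87.0, 204.6]
eef_rot: [0.995, 0.101, 0.002, 0.004]
contact_force: [0.5, 0.8, 0.0]
width: -0.001
```

```bash
python3 st.py;  python3 -c "
from h import *
snap('wrist','wrist11')
snap('side','side11')"; python3 meas.py wrist11; python3 blk.py wrist11
python3 - <<'E'
from h import *
c=dict(np.load('pics/wrist11.npz')); V=tov(pts(c)); px=c['pixels'].astype(int)
m=(px.max(-1)<75)&(V[...,2]>22)&(V[...,2]<125)&(V[...,1]<-55)&(V[...,1]>-110)&(abs(V[...,0])<60)
n,l,st,ce=cv2.connectedComponentsWithStats(m.astype(np.uint8))
for i in range(1,n):
    if st[i,4]>30:
        P=V[l==i]; 
        A=np.c_[2*P,np.ones(len(P))]; s=np.linalg.lstsq(A,(P**2).sum(1),rcond=None)[0]
        print(ce[i].round(),st[i,4],'med',np.median(P,0).round(1),'sphere',s[:3].round(1),np.sqrt(s[3]+s[:3]@s[:3]).round(1))
E
```

```text
t 10.88 tcp [577.6 -87.  204.6] F [0.5 0.8 0. ] w -0.001
slide cm now [ 1.37  0.04 10.06] after turn [ 1.39  0.11 10.06] dr [ 0.43 -0.14  0.16]
tool vise [ 26.06 -81.39 204.56] F vx,vy 0.6 0.7 Fz 0.0
lever y [-9.4 -8.4 -2.2] post y [-9.7 30.1 36.7]
bed ((0.25434112548828125, 0.8538970947265625), (100.17455291748047, 338.7689208984375), 0.11862711608409882)
cap ((0.2668153643608093, 105.1284408569336), 16.911069869995117)
body front 40 [np.float64(67.7)]
body front 70 [np.float64(45.9)]
Vface side 1 423 x*s+y pct [ 90.4  96.2 145.1 148.1]
Vface side -1 85 x*s+y pct [ 88.9  90.4 146.4 158.6]
wrist11 1415 block y [-13.29  14.32  43.13] n 1415
   pad front max y [np.float64(43.09)]
[274. 171.] 160 med [ 43.6 -80.3  60.1] sphere [ 42.3 -80.1  56.3] 6.1
[273. 228.] 254 med [ 15.  -79.6 114.7] sphere [  7.5 -80.9  96.3] 20.1
```

View pics/wrist11.png

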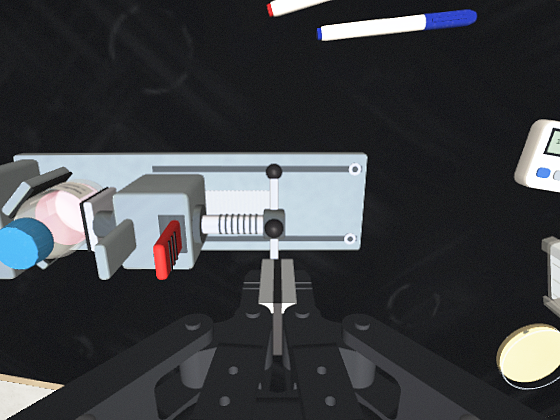

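View pics/side11.png

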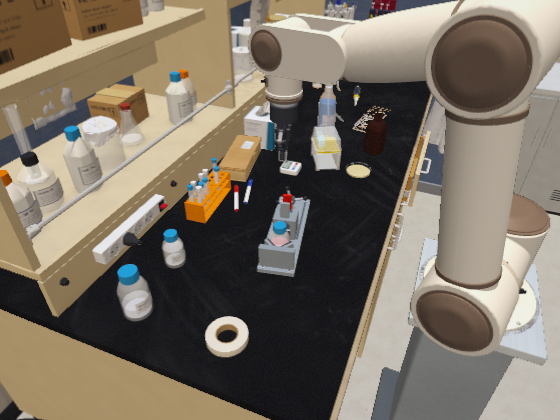

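The ball measures 105.5°, so the screw turned 54° (about 47 N of spring from touch). The torque reading of 0.33 Nm suggests about 53 N. That is inside the band but in its lower half, so I'll push the same spoke about 10° more to centre it.

play_rows(rows=[{"dr": [0.3, 0, 0.1], "slide": [2.1, 0, 5], "grip": 0}, {"dr": [0, 0, 0], "slide": [0, 0, 5], "grip": 0}, {"dr": [0, 0, 0], "slide": [0, 0, 1.5], "grip": 0}, {"dr": [0, 0, 0], "slide": [0, 0, 0], "grip": 0}])

```text
t: 11.48
tool_pos: [599.5, -82.2, 81.7]
eef_rot: [0.995, 0.1, -0.001, -0.0]
contact_force: [-0.1, 0.1, 0.6]
width: -0.007
```

```bash
python3 st.py
```

```text
t 11.47 tcp [599.5 -82.2  81.7] F [-0.1  0.1  0.6] w -0.007
slide cm now [-0.85  0.15 -2.23] after turn [-0.84  0.15 -2.23] dr [-0.04  0.14  0.07]
tool vise [ 48.42 -81.    81.65] F vx,vy -0.1 0.1 Fz 0.6
phi 81.3 xb 43.5 torque(contact top) 0.029 Fz only 0.028
```

play_rows(rows=[{"dr": [0, 0, 0], "slide": [-0.2, 0, 1.0], "grip": 0}, {"dr": [0, 0, 0], "slide": [0, 0, 0.5], "grip": 0}, {"dr": [0, 0, 0], "slide": [0, 0, 0.4], "grip": 0}])

```text
t: 11.85
tool_pos: [599.0, -83.1, 65.2]
eef_rot: [0.995, 0.1, 0.001, 0.001]
contact_force: [-0.4, -0.5, -0.1]
width: -0.004
```

```bash
python3 st.py
```

```text
t 11.85 tcp [599.  -83.1  65.2] F [-0.4 -0.5 -0.1] w -0.004
slide cm now [-0.77  0.08 -3.88] after turn [-0.78  0.07 -3.88] dr [ 0.08 -0.12  0.07]
tool vise [ 47.78 -81.8   65.17] F vx,vy -0.5 -0.5 Fz -0.1
phi 102.9 xb 42.9 torque(contact top) -0.005 Fz only -0.004
```

play_rows(rows=[{"dr": [0, 0, 0], "slide": [-0.1, 0, 0.4], "grip": 0}, {"dr": [0, 0, 0], "slide": [-0.1, 0, 0.4], "grip": 0}])

```text
t: 12.1
tool_pos: [597.8, -83.6, 58.1]
eef_rot: [0.995, 0.1, 0.002, 0.001]
contact_force: [0.1, 3.1, 8.2]
width: -0.003
```

```bash
python3 st.py
```

```text
t 12.1 tcp [597.8 -83.6  58.1] F [0.1 3.1 8.2] w -0.003
slide cm now [-0.63  0.06 -4.59] after turn [-0.65  0.05 -4.59] dr [ 0.13 -0.25  0.07]
tool vise [ 46.48 -81.98  58.11] F vx,vy 0.7 3.0 Fz 8.2
phi 112.6 xb 40.6 torque(contact top) 0.339 Fz only 0.332
```

play_rows(rows=[{"dr": [0, 0, 0], "slide": [-0.1, 0, 0.35], "grip": 0}])

```text
t: 12.22
tool_pos: [597.2, -83.6, 55.3]
eef_rot: [0.995, 0.1, 0.003, 0.001]
contact_force: [-2.5, 3.3, 9.3]
width: 0.0
```

```bash
python3 st.py
```

```text
t 12.22 tcp [597.2 -83.6  55.3] F [-2.5  3.3  9.3] w 0.0
slide cm now [-0.56  0.07 -4.88] after turn [-0.59  0.06 -4.87] dr [ 0.13 -0.33  0.07]
tool vise [ 45.89 -81.89  55.26] F vx,vy -1.8 3.8 Fz 9.3
phi 116.7 xb 39.3 torque(contact top) 0.344 Fz only 0.367
```

Torque is now about 0.35 Nm: firm, and well below 0.43. I'll lift off and check.

play_rows(rows=[{"dr": [0, 0, 0], "slide": [0.1, 0, -2], "grip": 0}, {"dr": [0, 0, 0], "slide": [0.3, 0, -5], "grip": 0}, {"dr": [0, 0, 0], "slide": [0, 0, -5], "grip": 0}, {"dr": [0, 0, 0], "slide": [-2, 0, -3], "grip": 0}, {"dr": [0, 0, 0], "slide": [0, 0, 0], "grip": 0}])

```text
t: 12.85
tool_pos: [579.8, -86.6, 209.6]
eef_rot: [0.995, 0.1, 0.003, 0.001]
contact_force: [-0.2, 0.4, -1.1]
width: -0.001
```

```bash
python3 st.py;  python3 -c "
from h import *
snap('wrist','wrist12')
snap('scene','scene12')"; python3 meas.py wrist12|head -3
python3 - <<'E'
from h import *
c=dict(np.load('pics/wrist12.npz')); V=tov(pts(c)); px=c['pixels'].astype(int)
m=(px.max(-1)<75)&(V[...,2]>22)&(V[...,2]<125)&(V[...,1]<-55)&(V[...,1]>-110)&(abs(V[...,0])<60)
n,l,st,ce=cv2.connectedComponentsWithStats(m.astype(np.uint8))
for i in range(1,n):
    if st[i,4]>30:
        P=V[l==i]; A=np.c_[2*P,np.ones(len(P))]; s=np.linalg.lstsq(A,(P**2).sum(1),rcond=None)[0]
        print('med',np.median(P,0).round(1),'sphere',s[:3].round(1),np.sqrt(s[3]+s[:3]@s[:3]).round(1))
E
```

```text
t 12.85 tcp [579.8 -86.6 209.6] F [-0.2  0.4 -1.1] w -0.001
slide cm now [ 1.12  0.08 10.56] after turn [ 1.17  0.11 10.56] dr [ 0.14 -0.32  0.08]
tool vise [ 28.26 -81.44 209.58] F vx,vy -0.1 0.4 Fz -1.1
lever y [-9.4 -8.4 -2.2] post y [-9.7 29.9 36.4]
bed ((0.6473808288574219, 0.54571533203125), (99.26994323730469, 338.3874206542969), 0.10654956847429276)
cap ((0.5612576603889465, 105.11508178710938), 16.90074348449707)
med [ 41.6 -79.5  53.8] sphere [ 39.9 -80.   50. ] 6.2
med [ 20.7 -79.1 112. ] sphere [ 15.6 -81.7  92. ] 21.3
```

View pics/wrist12.png

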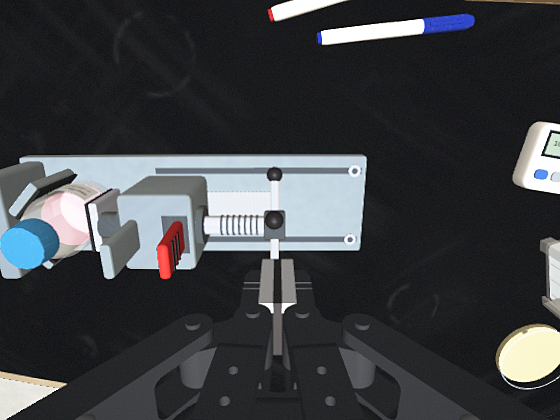

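View pics/scene12.png

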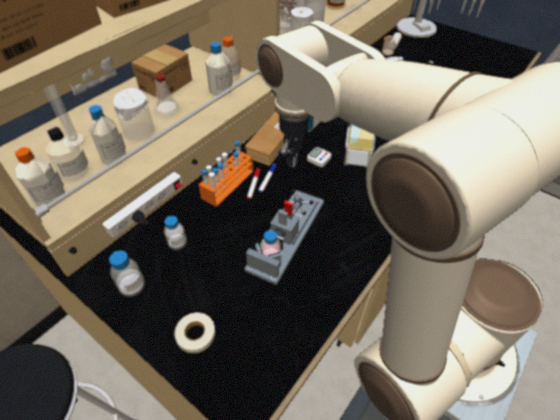

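The bottle is upright in the V, its cap unmoved at y≈105 (cap at (28,243) px). The ball is now at 114°, so the total turn is 63°, about 55 N from touch, which agrees with the torque reading. Tape (195,332) and timer (318,156) are where they started, and the gripper is clear. Handing in.

```bash
python3 -c "
from h import *
print(finish_job()); print(observe()['t'],observe()['contact_force'])"
```

```text
the job is handed in; nothing more can be done
None
the job is handed in; nothing more can be done
```

The pink bottle is clamped in the V of the vise, and I handed the job in at about 13 s of the 67 s allowed. No verdict was reported.

**What I did**
- **Lever and slide:** I squeezed the lever to its stop and slid the jaw about 68 mm until the bottle was seated, at about 13 N on the tool. Then I let the lever go.
- **Tightening:** I pushed one spoke round in two strokes, about 63° clockwise in all. I then lifted the arm clear.

**Last checks**
- **Clamping force:** I could not read the pad force directly, so it is estimated two ways. The handle angle gives about 55 N if the pad was just touching at the start. The last torque readings of 0.34–0.37 Nm give about 57–68 N. Both are inside 35–95 N.
- **Bottle position:** the cap centre was within about 1 mm of the seat I estimated from the V faces. The bottle looked upright in the picture, but I did not measure its tilt.
- **Bystanders and gripper:** the tape roll and timer were at their original pixel positions. The gripper was clear and reading about 1 N, which is noise.

**What disagreed:** taking the bed's centre as the vise origin put the bottle past its stated seat. The bed is not centred on the origin, so I located the seat from the V faces instead. When I squeezed the lever, the jaw moved back about 2 mm, and I allowed for that when choosing where to release it.

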